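# Fit the half hub whose keyway matches the keyed test shaft

### The job

Take the yellow dust cover off the test shaft at the front of the grey stand and set it down upright on the bench. Then choose the one blue half hub whose keyway (shown by its white stripe) lines up with the brass key of that shaft when its narrow ear is towards the green fence, and lay it over the shaft, midway between the two dark blocks, so that it sits level and fully home on both rails. Let go of it, and leave the other two hubs, the spray can, the bottle and the parts box where they are.

Things in the scene. Friction and masses are not known exactly. Their poses are not given: they have to be found in the camera images.
- stand: Grey test stand, fixed. Origin: on the bench straight below the middle of the test bed; +x to the rear (away from the robot), z up. Base plate 12 mm thick, x = -72 to 200, y = -75 to 75 mm. Test bed in front: two aluminium rails along y, flat tops at z = 45 mm: front rail x = -61 to -29, rear rail x = 29 to 45, both y = -43 to 43 mm
- fence (a point): Middle of the top edge of the green datum fence behind the rear rail: stand x = 45 to 54 mm, top at z = 60 mm. The hub's narrow ear goes on this side; the wide ear does not fit. The matching hub goes home with its axes parallel to the stand's (same directions) and its origin at bed; lowering it straight down is enough
- block_left (a point): Middle of the top of the left dark pillow block that holds the shaft's end: stand y = 46 to 60 mm, x = -34 to 34, top at z = 70 mm; its twin is at y = -60 to -46 mm
- spares (a point): Point on the base plate midway between the two spare shafts, which lie in black cradles at stand x = 105 and 165 mm, axes at z = 45 mm; their keys reach up to z = 76 mm
- bed (a point): Middle of the test bed: on the axis of the shaft lying there, midway between the pillow blocks, level with the rail tops (45 mm over the bench)
- shaft_a: Fixed steel shaft along y, radius 25, 124 mm long, brass key (10 mm wide, 60 long, 6 proud) leaning 30 degrees from the top towards -x (to the front). Origin: mid axis; axes parallel to the stand's. One of the three lies in the test bed (at bed, under the cover), two are spares behind; which one varies
- shaft_b: Fixed steel shaft along y, radius 25, 124 mm long, brass key (10 mm wide, 60 long, 6 proud) right on top. Origin: mid axis; axes parallel to the stand's. One of the three lies in the test bed (at bed, under the cover), two are spares behind; which one varies
- shaft_c: Fixed steel shaft along y, radius 25, 124 mm long, brass key (10 mm wide, 60 long, 6 proud) leaning 30 degrees from the top towards +x (to the rear, the fence). Origin: mid axis; axes parallel to the stand's. One of the three lies in the test bed (at bed, under the cover), two are spares behind; which one varies
- hub_a: Loose blue half hub (half shell, bore down), keyway 30 degrees from the top towards its -x side (the wide ear). Origin: on the bore axis at mid length, in the split face it rests on; z up. Bore along y, 70 mm long, bore radius 26.5, outer radius 37 (collars 38.5) mm. WIDE ear on -x (9 mm high, two bolt heads) to x = -55, NARROW ear on +x to x = +43 mm. White stripe outside = where the keyway groove lies. 0.25-0.5 kg
- hub_b: Loose blue half hub (half shell, bore down), keyway right at the top (stripe on the lug too). Origin: on the bore axis at mid length, in the split face it rests on; z up. Bore along y, 70 mm long, bore radius 26.5, outer radius 37 (collars 38.5) mm. WIDE ear on -x (9 mm high, two bolt heads) to x = -55, NARROW ear on +x to x = +43 mm. White stripe outside = where the keyway groove lies. 0.25-0.5 kg
- hub_c: Loose blue half hub (half shell, bore down), keyway 30 degrees from the top towards its +x side (the narrow ear). Origin: on the bore axis at mid length, in the split face it rests on; z up. Bore along y, 70 mm long, bore radius 26.5, outer radius 37 (collars 38.5) mm. WIDE ear on -x (9 mm high, two bolt heads) to x = -55, NARROW ear on +x to x = +43 mm. White stripe outside = where the keyway groove lies. 0.25-0.5 kg
- cover: Loose yellow plastic dust cover, half shell of outer radius 38, inner radius 34 mm, 76 mm long along y, standing on the rails over the test shaft, its axes parallel to the stand's within 0.03 rad. Origin: on the shell's axis at mid length, in its lower face; z up. Needs a free place of about 80 x 80 mm on the bench. 0.1-0.2 kg
- cover_lug (a point): Centre of the cover's grip lug on its crown: 20 mm across the part's x, 44 mm along y, 38 to 70 mm above the part's origin (this point is 60 mm above it). Grip it across x, fingertips no lower than 40 mm above the origin
- hub_a_lug (a point): Centre of the grip lug on the crown of hub_a: 20 mm across the part's x, 44 mm along y, 37 to 70 mm above the part's origin (this point is 60 mm above it). Grip it across x, fingertips no lower than 40 mm above the origin
- hub_b_lug (a point): Centre of the grip lug on the crown of hub_b: 20 mm across the part's x, 44 mm along y, 37 to 70 mm above the part's origin (this point is 60 mm above it). Grip it across x, fingertips no lower than 40 mm above the origin
- hub_c_lug (a point): Centre of the grip lug on the crown of hub_c: 20 mm across the part's x, 44 mm along y, 37 to 70 mm above the part's origin (this point is 60 mm above it). Grip it across x, fingertips no lower than 40 mm above the origin
- board_front (a point): Centre, on the bench, of a small bare circuit board fixed to the bench (60 x 100 mm, parts up to about 20 mm high): nothing stands level on it, keep clear by 60 mm from this point to the edge
- board_mid (a point): Centre, on the bench, of a small bare circuit board fixed to the bench (40 x 70 mm, parts up to about 20 mm high): nothing stands level on it, keep clear by 42 mm from this point to the edge. Left of it, beyond about y = 0.38 m, a fixed white desk lamp hangs its arm and head over the bench: keep the robot clear of it, also on the first move
- board_left (a point): Centre, on the bench, of a small bare circuit board fixed to the bench (36 x 50 mm, parts up to about 20 mm high): nothing stands level on it, keep clear by 32 mm from this point to the edge
- spray_can: Red spray can standing upright beside the stand, 35 mm across, 132 mm high, loose; origin at the centre of its foot. Leave it alone
- flux_bottle: Clear bottle with a red pointed cap standing upright beside the stand, 33 mm across, 99 mm high, loose; origin at the centre of its foot. Leave it alone
- parts_box: Blue flat parts box with a clear lid, 97 mm (x) by 130 mm (y) by 32 mm high, loose; origin at the centre of its underside. Leave it alone
There are look-alikes about, which are no part of the job. Several things have the shape of the cover; the one meant has the colours described above.

How it is judged:
By the outcome, as a careful person would: the job done as asked, in the order asked, and still so for the second after the job is handed in, with the robot touching nothing.
It also fails if it takes over 58 s, if anything falls off the work surface, if the arm or the gripper's body presses on something with over 40 N, if the wrist force passes 120 N, or if a joint passes its speed limit or range.

### The arm

A 6-joint arm with a two-finger parallel gripper is mounted at the origin on a cart in front of the work surface, level with it; the furniture and walls round the work are solid. World frame = base frame: x ahead of the robot, y to its left, z up, the work surface at z = 0. Lengths are in mm, angles in rad, forces in N, time in s.
With the tool pointing down it reaches from about 275 to 1000 mm from the base axis. Payload 8.4 kg.
Tool frame: the origin (TCP) lies on the mounting face of the last link; the fingertips stand 173 mm ahead of it and the grasp point (between the pads) lies 155 mm ahead of it; z points along the fingers, y is the line along which they close (so a half turn about z gives the same grasp; the last joint's range is limited). The gripper opens to 85 mm and grips with 20 to 120 N. Pads are 22 mm wide; open, the fingers measure 114 mm over their backs; the gripper's body (76 mm by 85 mm) begins 54 mm behind the grasp point. The pads swing forward as they close: fully open they stand 13 mm farther back than shut.
Start: joints at [1.194, 0.353, 1.633, -0, 1.155, -0.002], TCP at [228.803, 581.617, 404.681] pointing down, gripper open.
Joint ranges: [-2.63, 2.63], [-0.92, 2.1], [0.06, 2.66], [-1.3, 4.44], [0, 2.69], [-3.02, 3.02]. Speed limits (rad/s): [2.22, 2.22, 2.79, 3.14, 3.14, 3.14].

### API

Orientations are given as [roll, pitch, yaw] about the fixed x, y, z axes, in that order (R = Rz(yaw) Ry(pitch) Rx(roll)).
In Python, from rig import r gives the robot as it stands.
- The arm moves only by the tool apply_moves, never from a script. Its argument "deltas" is a list of rows, each an object with "claw": the gripper command: -1 is fully open, 1 is shut, values between are in proportion; "delta_pos": the shift along the tool's x, y, z in cm, a list of three; "yaw": the turn about the tool's z in rad. In form: [{"claw": claw, "delta_pos": [tx, ty, tz], "yaw": yaw}, ...]. A call has 1 to 8 rows; each row shifts and turns the commanded pose from where the row before left it, along the tool's axes as they then stand; what a row does not reach is not made up. A row lasts 1/8 s, in which the tool goes at most 62.5 mm and 10.7 degrees, less where a joint would pass 70% of its speed; a pose out of reach is approached as far as the arm can. A call with a gripper value outside its range is refused whole. The fingers move at their own pace and stop on an object; "grip_force" is the grip in N (left out, the last holds). Time passes only in rows, so rows that do not move let the fingers close. It gives the time, the measured TCP pose, the force, the opening and the grip force at its end, in the units of the state.
- r.sense(): the state, without advancing time (a new reading comes with each control period).
- r.grab_frame(name): name is "side" or "top" or "wrist"; returns a dict with "img" (400x640x3 uint8, blue, green, red), "z_map" (400x640 float32, mm along the optical axis (not along the pixel's ray), 0 where there is no reading), "fx", "fy", "cx", "cy" (pixels), "dist" ([k1, k2, p1, p2, k3] as OpenCV has them; the pictures are not rectified), "eye" and "rotation" of the camera in the world; the wrist camera has in their place "T_tool_cam" (4x4, takes a point from camera to tool coordinates, whose origin is the TCP and whose axes are the flange's). Camera axes: x right, y up, looking along -z (the intrinsics and any distortion apply to the point x, -y, -z); pixel columns grow to the right and rows downward; lengths in mm; the calibration is good to about 2 mm. A picture is of the moment at which its call begins: read the wrist's pose just before it.
- r.sign_off(): hands the job in; it is judged then, once.
The state is a dict: "clock": time; "qpos": joint angles; "qvel": joint speeds; "joint_efforts": joint torques, N m; "eef_pos": TCP position; "tcp_rot": TCP orientation; "contact_force": force on the tool from outside, world axes, zero at the start; "wrist_torque": the same for the moment, N m; "opening": opening from 0.0 (shut) to 1.0 (fully open); "grasp_force": force on a finger pad.
Only numpy, scipy, OpenCV 4.12 (cv2) and the standard library are available. Lean on these libraries where they do the work, as an engineer would, in place of code of your own. Each camera call takes 0.05 s, during which the arm holds its last target. There are 200 camera calls.

## Working session

There is one attempt and no reset: what is moved stays moved. The work goes in short steps, Python scripts to look and compute and a tool call to move; the robot and the scene stay as the last step left them, time stands still between calls to the robot, and variables do not carry over. Pictures are saved under pics/ and viewed, at most 10 in all, crops included, and the job is handed in when it is done.

Besides the shell and the picture viewer there is one more tool, called after ">>>" by a JSON object that holds its "op" and its "data". apply_moves: Moves the arm, as the interface text tells. Its arguments: {"type":"object","properties":{"deltas":{"type":"array"},"grip_force":{"type":"number"}},"required":["deltas"]}

```bash
mkdir -p pics
cat > h.py <<'E'
import numpy as np, cv2
from rig import r
from scipy.spatial.transform import Rotation as Ro
def grab(n):
    s=r.sense(); f=r.grab_frame(n)
    if n=='wrist':
        T=np.eye(4); T[:3,:3]=Ro.from_euler('xyz',s['tcp_rot']).as_matrix(); T[:3,3]=s['eef_pos']
        C=T@np.array(f['T_tool_cam']); f['R']=C[:3,:3]; f['e']=C[:3,3]
    else: f['R']=np.array(f['rotation']); f['e']=np.array(f['eye'])
    f['K']=np.array([[f['fx'],0,f['cx']],[0,f['fy'],f['cy']],[0,0,1.]]); f['d']=np.array(f['dist'],float)
    return f
def rays(f,uv):
    p=cv2.undistortPoints(np.array(uv,float).reshape(-1,1,2),f['K'],f['d']).reshape(-1,2)
    return np.c_[p[:,0],-p[:,1],-np.ones(len(p))]
def onplane(f,uv,z):
    d=rays(f,uv)@f['R'].T; return f['e']+d*((z-f['e'][2])/d[:,2])[:,None]
def cloud(f):
    v,u=np.nonzero(f['z_map']>0)
    P=(rays(f,np.c_[u,v])*f['z_map'][v,u][:,None])@f['R'].T+f['e']
    W=np.full(f['z_map'].shape+(3,),np.nan); W[v,u]=P; return W
E
python3 - <<'E'
from h import *
s=r.sense(); print(s)
for n in ['side','top','wrist']:
    f=grab(n); cv2.imwrite(f'pics/{n}0.png',f['img']); print(n,f['e'],f['R'].round(2).tolist(),f['fx'],(f['z_map']>0).mean())
E
```

```text
{'clock': 0.0, 'qpos': array([ 1.19355179e+00,  3.53658323e-01,  1.63415125e+00,  6.29900919e-06,
        1.15519188e+00, -2.36856984e-03]), 'qvel': array([-0.00018069,  0.00017367, -0.00054998, -0.00035019, -0.00093328,
        0.00054198]), 'joint_efforts': array([ 2.83428571e-04, -6.05250764e+01, -3.42080390e+01, -9.12657060e-05,
        9.21855593e-03,  6.83594749e-05]), 'eef_pos': array([228.74060756, 581.38010604, 403.94782913]), 'tcp_rot': array([-3.14018387e+00, -9.09601498e-06,  2.76671414e+00]), 'contact_force': array([-0.44540902,  0.54095793, -0.07772484]), 'wrist_torque': array([-0.03798548,  0.00986071,  0.02394603]), 'grasp_force': 0.0, 'opening': 1.0030291677317973}
side [-616.31671456  -33.04194195  677.99658333] [1.09, 0.02, -1.63] 362.0482512871197 0.99591015625
top [ 407.88913441 -108.09687877 1193.54319609] [0.08, -0.0, -1.59] 389.9360891562715 0.996
wrist [165.15299596 605.23592722 373.53485857] [[0.37, -0.9, -0.25], [0.93, 0.35, 0.1], [-0.0, -0.27, 0.96]] 315.52438520012794 0.996140625
```

```bash
sed -i "s/f\['R'\]=np.array(f\['rotation'\])/f['R']=Ro.from_euler('xyz',f['rotation']).as_matrix()/" h.py
```

```text
(no output)
```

View pics/top0.png

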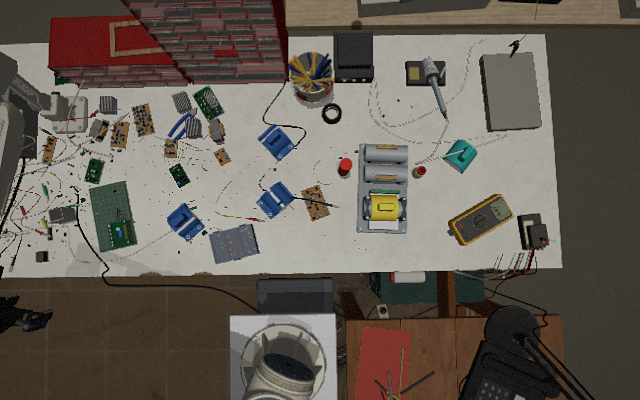

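View pics/side0.png

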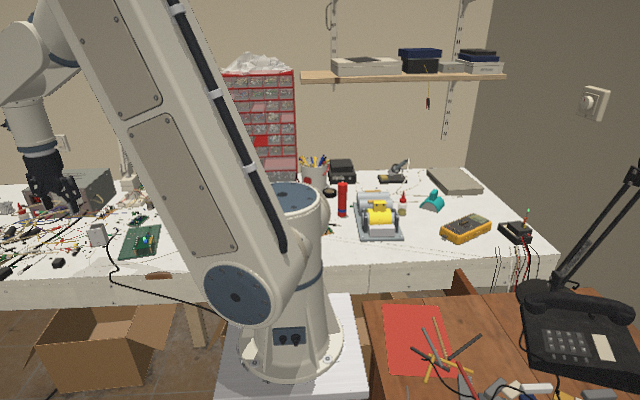

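The top view shows the stand with the yellow cover at (384,207), spares at (385,153) and (385,172), the can at (345,166) and the bottle at (419,171). The three blue hubs are at (278,142), (274,201) and (186,222), the parts box is at (234,243), and there is a teal look-alike at (460,155). In the side view the arm hides the hubs. Next I'll take close crops and the cloud.

Run:
```python
from h import *
f=grab('top'); W=cloud(f); im=f['img']
a=cv2.resize(im[115:265,155:305],None,fx=4,fy=4,interpolation=cv2.INTER_CUBIC)
b=cv2.resize(im[130:240,340:440],None,fx=2,fy=4,interpolation=cv2.INTER_CUBIC)
b=cv2.resize(im[130:240,340:430],(200,244),interpolation=cv2.INTER_CUBIC)
c=np.zeros((600,800,3),np.uint8); c[:,:600]=a; c[:244,600:]=b; cv2.imwrite('pics/crop.png',c)
hsv=cv2.cvtColor(im,cv2.COLOR_BGR2HSV)
def info(name,m):
    n,l,st,ce=cv2.connectedComponentsWithStats(m.astype(np.uint8))
    for i in range(1,n):
        if st[i,4]>60:
            P=W[l==i]; P=P[np.isfinite(P[:,0])]; 
            t=P[P[:,2]>P[:,2].max()-8]
            print(name,ce[i].round(),st[i,4],'mean',P.mean(0).round(),'top',t.mean(0).round(),P[:,2].max().round(1),'minmax',P.min(0).round(),P.max(0).round())
H,S,V=cv2.split(hsv)
z=W[...,2]
info('blue',(H>100)&(H<120)&(S>140)&(V>60))
info('yel',(H>22)&(H<35)&(S>150)&(V>100))
print(W[300-60,234],W[150,520],W[207,384])
# stand base plate: points z 8..16 near
for zz in (12,45,60):
    m=(abs(z-zz)<3); m[:, :355]=0; m[:,410:]=0; m[:140]=0; m[236:]=0
    P=W[m]; 
    if len(P)>20: print(zz,len(P),P[:,:2].min(0),P[:,:2].max(0), cv2.minAreaRect(P[:,:2].astype(np.float32)))
```

```text
blue [320.  66.] 67 mean [ 874. -126.   98.] top [ 891. -144.  130.] 134.3 minmax [ 853. -148.   56.] [ 895. -101.  134.]
blue [180. 123.] 90 mean [739. 310.   8.] top [738. 311.  10.] 15.4 minmax [698. 270.   1.] [772. 343.  15.]
blue [266. 132.] 67 mean [702.  39.  18.] top [696.  37.  28.] 32.9 minmax [674.  11.   3.] [727.  67.  33.]
blue [278. 144.] 470 mean [662.   3.  32.] top [677.  15.  70.] 74.2 minmax [617. -42.   1.] [709.  48.  74.]
blue [282. 193.] 270 mean [513.  -6.  28.] top [503.   6.  68.] 71.2 minmax [479. -42.   4.] [549.  27.  71.]
blue [269. 204.] 305 mean [480.  31.  27.] top [493.  17.  69.] 72.7 minmax [442.  -5.   4.] [519.  71.  73.]
blue [179. 217.] 322 mean [447. 299.  41.] top [437. 293.  70.] 75.3 minmax [408. 261.   3.] [489. 346.  75.]
blue [191. 229.] 220 mean [409. 270.  16.] top [418. 275.  27.] 31.2 minmax [377. 235.   4.] [440. 302.  31.]
yel [384. 207.] 628 mean [ 461. -304.   81.] top [ 463. -303.  115.] 120.6 minmax [ 425. -352.   19.] [ 499. -266.  121.]
[375.402784   134.97230125  37.34233002] [ 636.41417525 -750.1051159     2.25317968] [ 460.85894438 -297.56196694  112.27460429]
12 1067 [ 385.9212406  -396.81658812] [ 668.61316091 -231.09780064] ((531.0086669921875, -307.4876403808594), (163.541015625, 284.4520263671875), 86.90553283691406)
45 274 [ 398.69488452 -358.18842192] [ 648.4281723  -246.43623707] ((523.038818359375, -303.1687316894531), (106.04441833496094, 246.43995666503906), 87.51222229003906)
60 360 [ 424.61682881 -376.62818482] [ 651.02512776 -244.62442582] ((536.7684326171875, -311.2492370605469), (123.71195983886719, 221.92185974121094), 86.35913848876953)
```

View pics/crop.png

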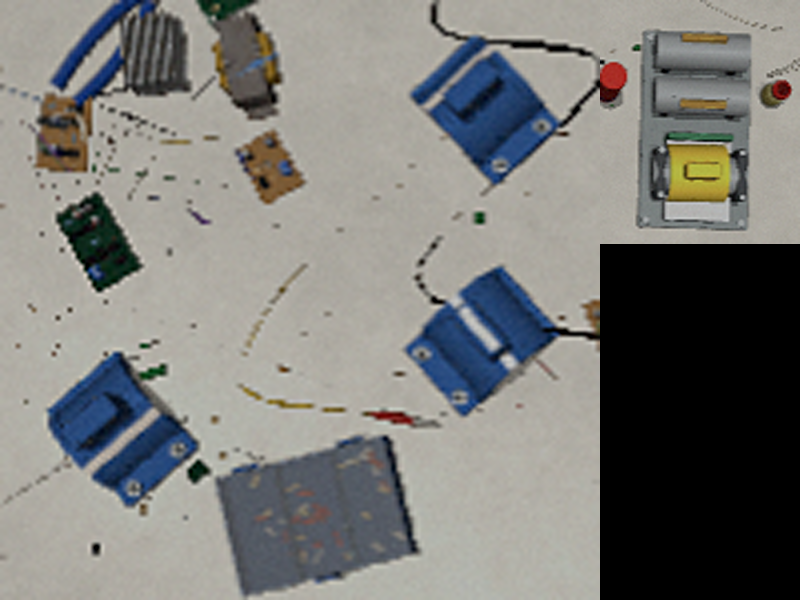

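The crop shows the stripe on the narrow-ear side for the upper hub (hub_c), on the lug for the middle hub (hub_b), and on the wide-ear, bolted side for the lower-left hub (hub_a). Both spare shafts' brass keys are visible at crop (705,38) and (705,103). Now I'll measure how they lean.

Run:
```python
from h import *
f=grab('top'); W=cloud(f); im=f['img']
hsv=cv2.cvtColor(im,cv2.COLOR_BGR2HSV); H,S,V=cv2.split(hsv); z=W[...,2]
roi=np.zeros(z.shape,bool); roi[140:236,355:411]=1
P=W[roi&(abs(z-12)<4)][:,:2]
# edges of the plate: left/right as function of x
for side in (0,1):
    pts=[]
    for x in range(400,660,12):
        q=P[abs(P[:,0]-x)<8]
        if len(q)>4: pts.append((x,q[:,1].max() if side==0 else q[:,1].min()))
    pts=np.array(pts); k=np.polyfit(pts[:,0],pts[:,1],1); print('edge',k,np.polyval(k,[400,640]),len(pts))
print('x range at plate',np.percentile(P[:,0],[1,99]))
br=roi&(H>10)&(H<30)&(S>90)
n,l,st,ce=cv2.connectedComponentsWithStats(br.astype(np.uint8))
for i in range(1,n):
    if st[i,4]>12: Q=W[l==i]; print(ce[i].round(1),st[i],np.nanmedian(Q,0).round(1), onplane(f,[ce[i]],75)[0].round(1),onplane(f,[ce[i]],71)[0].round(1))
for c in (384,390,376):
  print([(row,)+tuple(W[row,c].round(0)) for row in range(143,234,2)])
g=roi&(H>60)&(H<90)&(S>80); print('fence',np.nanmedian(W[g],0), cv2.minAreaRect(W[g&(z>50)][:,:2].astype(np.float32)))
for p in [(330,245),(335,250),(315,203),(221,155),(345,166),(419,171)]: print(p,onplane(f,[p],0)[0].round())
lug=roi&(z>106); print('lug',cv2.minAreaRect(W[lug][:,:2].astype(np.float32)),lug.sum())
```

```text
edge [-4.53221286e-02 -2.12727530e+02] [-230.85638143 -241.73369229] 22
edge [ 2.35457137e-01 -4.72473668e+02] [-378.29081304 -321.78110016] 22
x range at plate [387.59025088 660.28112659]
[386.3 146.8] [377 145  21   5  76] [ 637.8 -316.3   72.9] [ 638.2 -316.8   75. ] [ 639.  -317.6   71. ]
[386.  176.5] [376 175  21   4  82] [ 550.7 -313.2   72.6] [ 550.9 -312.8   75. ] [ 551.4 -313.6   71. ]
[383.9 207.7] [370 195  29  26 576] [ 455.  -303.1   75.7] [ 460.7 -303.8   75. ] [ 460.9 -304.5   71. ]
[(143, np.float64(666.0), np.float64(-324.0), np.float64(0.0)), (145, np.float64(644.0), np.float64(-311.0), np.float64(73.0)), (147, np.float64(638.0), np.float64(-310.0), np.float64(76.0)), (149, np.float64(633.0), np.float64(-311.0), np.float64(67.0)), (151, np.float64(626.0), np.float64(-310.0), np.float64(72.0)), (153, np.float64(621.0), np.float64(-310.0), np.float64(70.0)), (155, np.float64(616.0), np.float64(-311.0), np.float64(67.0)), (157, np.float64(610.0), np.float64(-311.0), np.float64(66.0)), (159, np.float64(605.0), np.float64(-312.0), np.float64(59.0)), (161, np.float64(601
[... 7978 characters left out ...]
, (227, np.float64(406.0), np.float64(-284.0), np.float64(46.0)), (229, np.float64(400.0), np.float64(-288.0), np.float64(15.0)), (231, np.float64(394.0), np.float64(-289.0), np.float64(9.0)), (233, np.float64(387.0), np.float64(-290.0), np.float64(3.0))]
fence [ 509.74558561 -310.84967556   60.11920912] ((472.51629638671875, -300.5787658691406), (106.40421295166016, 82.05367279052734), 89.01571655273438)
(330, 245) [ 354. -149.    0.]
(335, 250) [ 338. -164.    0.]
(315, 203) [ 483. -106.    0.]
(221, 155) [637. 183.   0.]
(345, 166) [ 595. -201.    0.]
(419, 171) [ 576. -430.    0.]
lug ((462.22930908203125, -303.895263671875), (44.60506057739258, 19.800596237182617), 88.6181411743164) 121
```

The spare keys lie about 15 mm ahead (front spare, shaft_a) and 12 mm behind (rear spare, shaft_c) of their axes. So shaft_b is in the bed and hub_b, the one with the stripe on its lug, is the one to use. I'll set out now.

>>> {"op": "apply_moves", "data": {"deltas": [{"claw":-1,"delta_pos":[-2.7,-3.7,0],"yaw":0},{"claw":-1,"delta_pos":[-2.7,-3.7,0],"yaw":0},{"claw":-1,"delta_pos":[-2.7,-3.7,0],"yaw":0},{"claw":-1,"delta_pos":[-2.7,-3.7,0],"yaw":0},{"claw":-1,"delta_pos":[-2.7,-3.7,0],"yaw":0},{"claw":-1,"delta_pos":[-2.7,-3.7,0],"yaw":0},{"claw":-1,"delta_pos":[-2.7,-3.7,0],"yaw":0},{"claw":-1,"delta_pos":[-2.7,-3.7,0],"yaw":0}]}}

```text
clock: 1.25
eef_pos: [321.5, 225.7, 404.8]
tcp_rot: [3.141, 0.0, 2.767]
contact_force: [0.6, -0.6, 0.2]
opening: 1.001
grasp_force: 0.0
```

>>> {"op": "apply_moves", "data": {"deltas": [{"claw":-1,"delta_pos":[-2.7,-3.7,0],"yaw":0},{"claw":-1,"delta_pos":[-2.7,-3.7,0],"yaw":0},{"claw":-1,"delta_pos":[-2.7,-3.7,0],"yaw":0},{"claw":-1,"delta_pos":[-2.7,-3.7,0],"yaw":0},{"claw":-1,"delta_pos":[-2.7,-3.7,0],"yaw":0},{"claw":-1,"delta_pos":[-2.7,-3.7,0],"yaw":0},{"claw":-1,"delta_pos":[-2.7,-3.7,0],"yaw":0},{"claw":-1,"delta_pos":[-2.7,-3.7,0],"yaw":0}]}}

```text
clock: 2.25
eef_pos: [414.2, -129.1, 404.8]
tcp_rot: [3.141, 0.001, 2.766]
contact_force: [0.7, 0.8, 0.4]
opening: 0.998
grasp_force: 0.0
```

>>> {"op": "apply_moves", "data": {"deltas": [{"claw":-1,"delta_pos":[-2.7,-3.7,0],"yaw":0},{"claw":-1,"delta_pos":[-2.7,-3.7,0],"yaw":0},{"claw":-1,"delta_pos":[-2.7,-3.7,0],"yaw":0},{"claw":-1,"delta_pos":[-2.7,-3.7,0],"yaw":0},{"claw":-1,"delta_pos":[0,0,0],"yaw":0.175},{"claw":-1,"delta_pos":[0,0,0],"yaw":0.175},{"claw":-1,"delta_pos":[0,0,0],"yaw":0.175},{"claw":-1,"delta_pos":[0,0,0],"yaw":0.175}]}}

```text
clock: 3.25
eef_pos: [460.4, -304.7, 404.6]
tcp_rot: [-3.142, -0.0, 2.061]
contact_force: [-0.6, 0.5, 0.9]
opening: 1.001
grasp_force: 0.0
```

>>> {"op": "apply_moves", "data": {"deltas": [{"claw":-1,"delta_pos":[0,0,0],"yaw":0.175},{"claw":-1,"delta_pos":[0,0,0],"yaw":0.175},{"claw":-1,"delta_pos":[0,0,0],"yaw":0.175},{"claw":-1,"delta_pos":[0,0,0],"yaw":0}]}}

```text
clock: 3.75
eef_pos: [460.4, -304.7, 404.6]
tcp_rot: [-3.142, -0.0, 1.543]
contact_force: [-0.3, 1.0, 0.5]
opening: 1.0
grasp_force: 0.0
```

Run:
```python
from h import *
f=grab('wrist'); W=cloud(f); im=f['img']; cv2.imwrite('pics/w1.png',im)
hsv=cv2.cvtColor(im,cv2.COLOR_BGR2HSV); H,S,V=cv2.split(hsv); z=W[...,2]
y=(H>20)&(H<36)&(S>120)&(V>80)
def rect(m,n):
    P=W[m][:,:2].astype(np.float32); print(n,len(P),cv2.minAreaRect(P) if len(P)>5 else '',W[m].mean(0).round(1))
rect(y&(z>109),'lug top'); 
g=(H>55)&(H<90)&(S>70)&(z>55)&(z<64); rect(g,'fence')
b=(V<90)&(abs(z-70)<3); n,l,st,ce=cv2.connectedComponentsWithStats(b.astype(np.uint8))
for i in range(1,n):
    if st[i,4]>150: rect(l==i,'dark70 %s'%ce[i].round())
```

```text
lug top 1119 ((462.3177795410156, -303.9143371582031), (43.147727966308594, 19.315101623535156), 88.58611297607422) [ 462.2 -303.2  113.9]
fence 568 ((509.6676025390625, -311.0506896972656), (85.15001678466797, 8.611716270446777), 86.71759033203125) [ 509.9 -307.2   60.2]
dark70 [304. 227.] 291 ((441.81903076171875, -359.6669616699219), (12.855538368225098, 36.333396911621094), 85.72354888916016) [ 442.3 -359.1   69.7]
dark70 [632. 296.] 153 ((828.3414916992188, -460.0606689453125), (11.771334648132324, 33.61020278930664), 0.38916751742362976) [ 826.3 -460.2   69.3]
```

View pics/w1.png

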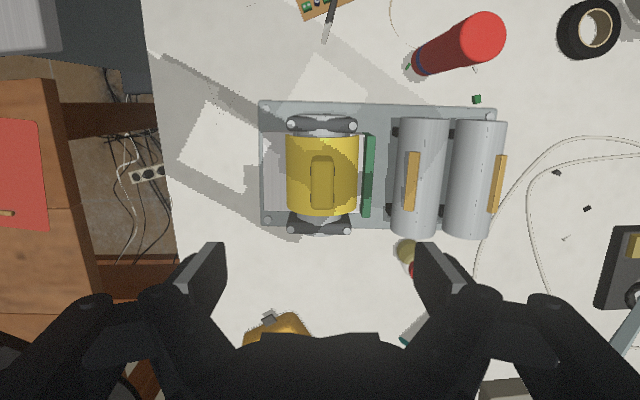

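The wrist view shows the cover with its lug at (322,182), the green fence at (369,175) and both spare keys, with the front one leaning forward and the rear one back. That confirms shaft_b is in the bed. I'll grip the cover's lug.

>>> {"op": "apply_moves", "data": {"deltas": [{"claw":-1,"delta_pos":[0.09,0.19,4.0],"yaw":-0.003},{"claw":-1,"delta_pos":[0,0,4.0],"yaw":0},{"claw":-1,"delta_pos":[0,0,3.0],"yaw":0},{"claw":-1,"delta_pos":[0,0,2.0],"yaw":0},{"claw":-1,"delta_pos":[0,0,0.9],"yaw":0},{"claw":1,"delta_pos":[0,0,0],"yaw":0},{"claw":1,"delta_pos":[0,0,0],"yaw":0},{"claw":1,"delta_pos":[0,0,0],"yaw":0}], "grip_force": 40}}

```text
clock: 4.8
eef_pos: [462.6, -304.0, 266.6]
tcp_rot: [3.14, 0.001, 1.545]
contact_force: [-0.0, 0.5, 1.4]
opening: 0.378
grasp_force: 0.0
```

>>> {"op": "apply_moves", "data": {"deltas": [{"claw":1,"delta_pos":[0,0,0],"yaw":0},{"claw":1,"delta_pos":[0,0,0],"yaw":0},{"claw":1,"delta_pos":[0,0,0],"yaw":0}]}}

```text
clock: 5.18
eef_pos: [462.6, -304.0, 266.5]
tcp_rot: [3.141, 0.001, 1.545]
contact_force: [-0.6, 1.2, 6.4]
opening: 0.222
grasp_force: 41.0
```

>>> {"op": "apply_moves", "data": {"deltas": [{"claw":1,"delta_pos":[0,0,-1.0],"yaw":0},{"claw":1,"delta_pos":[0,0,-2.5],"yaw":0},{"claw":1,"delta_pos":[0,0,-3.5],"yaw":0},{"claw":1,"delta_pos":[0,0,-2.0],"yaw":0},{"claw":1,"delta_pos":[3.8,-2.9,0],"yaw":0},{"claw":1,"delta_pos":[3.8,-2.9,0],"yaw":0},{"claw":1,"delta_pos":[3.8,-2.9,0],"yaw":0},{"claw":1,"delta_pos":[3.7,-2.9,0],"yaw":0}]}}

```text
clock: 6.18
eef_pos: [349.2, -148.8, 356.0]
tcp_rot: [3.141, 0.0, 1.545]
contact_force: [0.3, -0.6, -0.7]
opening: 0.227
grasp_force: 40.0
```

>>> {"op": "apply_moves", "data": {"deltas": [{"claw":1,"delta_pos":[0,0,3.0],"yaw":0},{"claw":1,"delta_pos":[0,0,4.0],"yaw":0},{"claw":1,"delta_pos":[0,0,3.5],"yaw":0},{"claw":1,"delta_pos":[0,0,1.6],"yaw":0},{"claw":1,"delta_pos":[0,0,0.7],"yaw":0},{"claw":1,"delta_pos":[0,0,0.4],"yaw":0},{"claw":1,"delta_pos":[0,0,0],"yaw":0},{"claw":1,"delta_pos":[0,0,0],"yaw":0}]}}

```text
clock: 7.18
eef_pos: [350.6, -150.0, 224.2]
tcp_rot: [3.141, 0.0, 1.545]
contact_force: [0.0, -0.1, -1.1]
opening: 0.223
grasp_force: 40.0
```

>>> {"op": "apply_moves", "data": {"deltas": [{"claw":1,"delta_pos":[0,0,0.15],"yaw":0},{"claw":1,"delta_pos":[0,0,0.1],"yaw":0},{"claw":1,"delta_pos":[0,0,0.03],"yaw":0},{"claw":1,"delta_pos":[0,0,0],"yaw":0}]}}

```text
clock: 7.68
eef_pos: [350.5, -150.0, 221.4]
tcp_rot: [3.141, 0.0, 1.545]
contact_force: [-1.5, 0.9, 11.6]
opening: 0.221
grasp_force: 41.9
```

Contact with the bench. I'll release and go up.

>>> {"op": "apply_moves", "data": {"deltas": [{"claw":-1,"delta_pos":[0,0,0],"yaw":0},{"claw":-1,"delta_pos":[0,0,0],"yaw":0},{"claw":-1,"delta_pos":[0,0,0],"yaw":0},{"claw":-1,"delta_pos":[0,0,0],"yaw":0},{"claw":-1,"delta_pos":[0,0,-3.0],"yaw":0},{"claw":-1,"delta_pos":[0,0,-5.0],"yaw":0},{"claw":-1,"delta_pos":[0,0,-5.0],"yaw":0},{"claw":-1,"delta_pos":[0,0,-5.0],"yaw":0}]}}

```text
clock: 8.68
eef_pos: [349.9, -149.7, 402.6]
tcp_rot: [3.141, 0.0, 1.545]
contact_force: [1.0, -0.8, -0.5]
opening: 0.996
grasp_force: 0.0
```

>>> {"op": "apply_moves", "data": {"deltas": [{"claw":-1,"delta_pos":[-3.9,2.9,0.5],"yaw":0},{"claw":-1,"delta_pos":[-3.9,2.9,0.5],"yaw":0},{"claw":-1,"delta_pos":[-3.9,2.9,0.5],"yaw":0},{"claw":-1,"delta_pos":[-3.9,2.8,0.5],"yaw":0},{"claw":-1,"delta_pos":[0,0,0],"yaw":0.03},{"claw":-1,"delta_pos":[0,0,0],"yaw":0}]}}

```text
clock: 9.43
eef_pos: [460.7, -308.4, 380.3]
tcp_rot: [-3.14, -0.001, 1.514]
contact_force: [-0.3, 0.4, -0.7]
opening: 0.998
grasp_force: 0.0
```

```bash
cat > bed.py <<'E'
from h import *
f=grab('wrist'); W=cloud(f); im=f['img']; cv2.imwrite('pics/w2.png',im)
hsv=cv2.cvtColor(im,cv2.COLOR_BGR2HSV); H,S,V=cv2.split(hsv); z=W[...,2]
def rect(m,n):
    P=W[m][:,:2].astype(np.float32); print(n,len(P),cv2.minAreaRect(P) if len(P)>5 else '',W[m].mean(0).round(1))
near=(abs(W[...,0]-465)<60)&(abs(W[...,1]+308)<80)
rect((H>55)&(H<90)&(S>70)&(z>56)&(z<64)&near,'fence')
br=(H>10)&(H<30)&(S>90)&(z>60)&(abs(W[...,0]-540)<130)&(abs(W[...,1]+310)<60)
n,l,st,ce=cv2.connectedComponentsWithStats(br.astype(np.uint8))
for i in range(1,n):
    if st[i,4]>80: rect(l==i,'key %s'%ce[i].round())
for lo,hi,nm in((-420,-345,'R'),(-275,-235,'L')):
    rect(near&(V<110)&(z>65)&(z<75)&(W[...,1]>lo)&(W[...,1]<hi),'block'+nm)
rect(near&(abs(z-45)<2.5)&(W[...,0]<435),'front rail')
E
python3 bed.py
```

```text
fence 744 ((509.5967712402344, -310.418212890625), (84.35652160644531, 8.590950965881348), 86.59928894042969) [ 509.8 -307.6   60.2]
key [320. 182.] 719 ((460.5689392089844, -308.1073303222656), (59.85957717895508, 9.195879936218262), 86.69193267822266) [ 460.6 -307.3   76.1]
key [419. 180.] 741 ((551.3295288085938, -313.341796875), (60.155601501464844, 11.011375427246094), 86.15766906738281) [ 550.6 -312.2   72. ]
key [512. 181.] 739 ((638.4097900390625, -317.86712646484375), (58.96903610229492, 12.150517463684082), 87.1334228515625) [ 636.9 -317.2   72.1]
blockR 685 ((457.57061767578125, -360.4482421875), (13.192237854003906, 67.81023406982422), 87.00509643554688) [ 456.2 -359.6   69.5]
blockL 777 ((463.1788330078125, -255.07594299316406), (13.015115737915039, 67.73686218261719), 86.81127166748047) [ 463.6 -255.2   69.6]
front rail 2311 ((419.8148193359375, -300.96807861328125), (108.95674896240234, 29.824020385742188), 89.7951431274414) [ 418.5 -303.6   45.1]
```

View pics/w2.png

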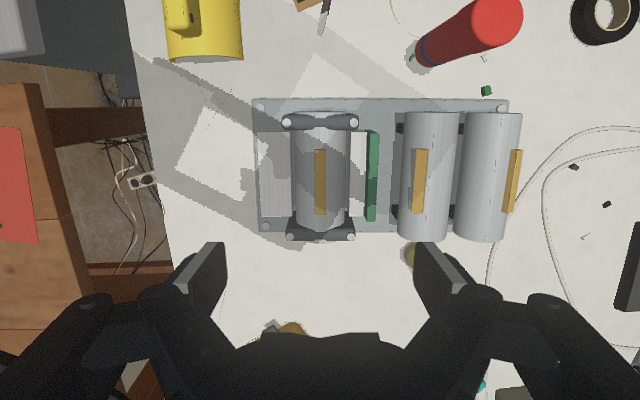

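The bed shows the key on top at (320,182), and it measures bed = (460.5, -308.0) with yaw -0.056. The cover stands upright at (203,30). Now to hub_b.

>>> {"op": "apply_moves", "data": {"deltas": [{"claw":-1,"delta_pos":[4.0,0.23,-0.25],"yaw":0},{"claw":-1,"delta_pos":[4.0,0.23,-0.25],"yaw":0},{"claw":-1,"delta_pos":[4.0,0.23,-0.25],"yaw":0},{"claw":-1,"delta_pos":[4.0,0.23,-0.25],"yaw":0},{"claw":-1,"delta_pos":[4.0,0.23,-0.25],"yaw":0},{"claw":-1,"delta_pos":[4.0,0.23,-0.25],"yaw":0},{"claw":-1,"delta_pos":[4.0,0.23,-0.25],"yaw":0},{"claw":-1,"delta_pos":[4.0,0.23,-0.25],"yaw":0}]}}

```text
clock: 10.48
eef_pos: [496.4, 11.5, 401.4]
tcp_rot: [3.141, -0.0, 1.516]
contact_force: [0.5, 1.0, -0.5]
opening: 1.001
grasp_force: 0.0
```

>>> {"op": "apply_moves", "data": {"deltas": [{"claw":-1,"delta_pos":[0,0,0],"yaw":0.164},{"claw":-1,"delta_pos":[0,0,0],"yaw":0.164},{"claw":-1,"delta_pos":[0,0,0],"yaw":0.164},{"claw":-1,"delta_pos":[0,0,0],"yaw":0.164},{"claw":-1,"delta_pos":[0,0,0],"yaw":0.164},{"claw":-1,"delta_pos":[0,0,0],"yaw":0}]}}

```text
clock: 11.22
eef_pos: [496.6, 10.1, 401.2]
tcp_rot: [3.141, -0.0, 0.697]
contact_force: [0.2, -0.2, -0.8]
opening: 1.005
grasp_force: 0.0
```

Run:
```python
from h import *
f=grab('wrist'); W=cloud(f); im=f['img']; cv2.imwrite('pics/w3.png',im)
z=W[...,2]; near=np.hypot(W[...,0]-498,W[...,1]-11)<75
for lo,hi in((62,76),(64,76)):
    P=W[near&(z>lo)&(z<hi)][:,:2].astype(np.float32); print(len(P),cv2.minAreaRect(P),P.mean(0))
P=W[near&(z>4)]; print('body',cv2.minAreaRect(P[:,:2].astype(np.float32)), np.nanmax(P[:,2]))
```

```text
890 ((498.33929443359375, 12.366941452026367), (43.48794937133789, 20.888721466064453), 40.300228118896484) [499.20645   12.921334]
887 ((498.33929443359375, 12.366941452026367), (43.48794937133789, 20.888721466064453), 40.300228118896484) [499.167     12.872928]
body ((492.5188903808594, 5.836906433105469), (118.35785675048828, 139.7095489501953), 1.7809513807296753) 330.4637355333746
```

View pics/w3.png

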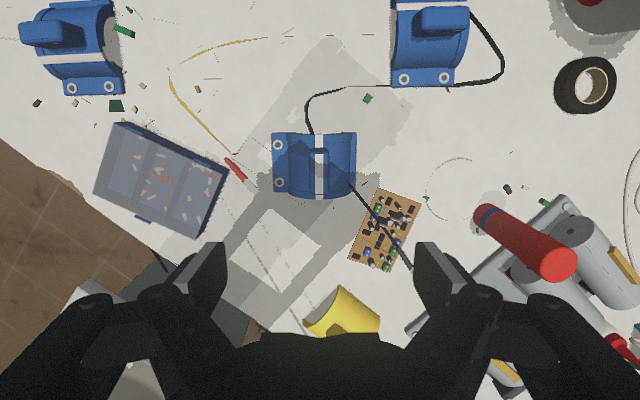

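The wrist view shows hub_b with its stripe across the lug at (318,165) and its bolts to the left (-x), as expected. Next I'll grip it.

>>> {"op": "apply_moves", "data": {"deltas": [{"claw":-1,"delta_pos":[0.29,-0.05,4.0],"yaw":-0.006},{"claw":-1,"delta_pos":[0,0,4.5],"yaw":0},{"claw":-1,"delta_pos":[0,0,4.5],"yaw":0},{"claw":-1,"delta_pos":[0,0,3.0],"yaw":0},{"claw":-1,"delta_pos":[0,0,1.5],"yaw":0},{"claw":-1,"delta_pos":[0,0,0.6],"yaw":0},{"claw":-1,"delta_pos":[0,0,0],"yaw":0},{"claw":1,"delta_pos":[0,0,0],"yaw":0}], "grip_force": 60}}

```text
clock: 12.28
eef_pos: [499.9, 11.9, 220.9]
tcp_rot: [3.14, -0.001, 0.701]
contact_force: [-0.0, 0.9, 0.5]
opening: 0.821
grasp_force: 0.0
```

>>> {"op": "apply_moves", "data": {"deltas": [{"claw":1,"delta_pos":[0,0,0],"yaw":0},{"claw":1,"delta_pos":[0,0,0],"yaw":0},{"claw":1,"delta_pos":[0,0,0],"yaw":0},{"claw":1,"delta_pos":[0,0,0],"yaw":0},{"claw":1,"delta_pos":[0,0,0],"yaw":0},{"claw":1,"delta_pos":[0,0,0],"yaw":0}]}}

```text
clock: 13.02
eef_pos: [499.5, 11.9, 220.3]
tcp_rot: [3.141, -0.0, 0.701]
contact_force: [-0.6, 0.0, 5.5]
opening: 0.214
grasp_force: 59.7
```

>>> {"op": "apply_moves", "data": {"deltas": [{"claw":1,"delta_pos":[0,0,-1.5],"yaw":0},{"claw":1,"delta_pos":[0,0,-3.5],"yaw":0},{"claw":1,"delta_pos":[0,0,-4.0],"yaw":0},{"claw":1,"delta_pos":[0,0,-4.0],"yaw":-0.163},{"claw":1,"delta_pos":[0,0,-2.0],"yaw":-0.163},{"claw":1,"delta_pos":[0,0,0],"yaw":-0.163},{"claw":1,"delta_pos":[0,0,0],"yaw":-0.163},{"claw":1,"delta_pos":[0,0,0],"yaw":-0.162}]}}

```text
clock: 14.02
eef_pos: [499.0, 11.9, 370.6]
tcp_rot: [3.142, 0.0, 1.52]
contact_force: [-0.6, 0.3, -2.6]
opening: 0.22
grasp_force: 59.2
```

>>> {"op": "apply_moves", "data": {"deltas": [{"claw":1,"delta_pos":[0,0,0],"yaw":0},{"claw":1,"delta_pos":[-4.0,-0.26,0],"yaw":0},{"claw":1,"delta_pos":[-4.0,-0.26,0],"yaw":0},{"claw":1,"delta_pos":[-4.0,-0.26,0],"yaw":0},{"claw":1,"delta_pos":[-4.0,-0.26,0],"yaw":0},{"claw":1,"delta_pos":[-4.0,-0.26,0],"yaw":0},{"claw":1,"delta_pos":[-4.0,-0.26,0],"yaw":0},{"claw":1,"delta_pos":[-4.0,-0.26,0],"yaw":0}]}}

```text
clock: 15.02
eef_pos: [465.1, -267.9, 370.2]
tcp_rot: [3.142, -0.0, 1.51]
contact_force: [-0.0, 0.6, -2.0]
opening: 0.217
grasp_force: 59.2
```

>>> {"op": "apply_moves", "data": {"deltas": [{"claw":1,"delta_pos":[-4.0,-0.26,0],"yaw":0},{"claw":1,"delta_pos":[0,0,0],"yaw":0},{"claw":1,"delta_pos":[0,0,0],"yaw":0}]}}

```text
clock: 15.4
eef_pos: [460.5, -306.1, 369.8]
tcp_rot: [-3.141, -0.001, 1.512]
contact_force: [-0.3, 0.2, -2.4]
opening: 0.217
grasp_force: 59.1
```

Run:
```python
from h import *
s=r.sense();print(s['eef_pos'],s['tcp_rot'])
f=grab('wrist'); W=cloud(f); im=f['img']; cv2.imwrite('pics/w4.png',im)
H,S,V=cv2.split(cv2.cvtColor(im,cv2.COLOR_BGR2HSV)); z=W[...,2]
blue=(H>100)&(H<120)&(S>130)&(z>140)
P=W[blue]; print(len(P),P.min(0),P.max(0))
for lo,hi in((143,153),(153,164),(212,226)):
    q=W[blue&(z>lo)&(z<hi)]; 
    if len(q)>20: print(lo,len(q),cv2.minAreaRect(q[:,:2].astype(np.float32)),q.mean(0))
```

```text
[ 460.47210347 -306.07927892  369.82158855] [-3.14105191e+00 -7.30587439e-04  1.51184896e+00]
8153 [ 404.43667532 -342.1641396   154.77697917] [ 503.98028044 -269.91702845  298.1531793 ]
153 1382 ((454.3528137207031, -305.8464050292969), (68.50724792480469, 96.543701171875), 86.8984146118164) [ 469.83680409 -310.15440379  158.79603732]
212 2069 ((459.9919738769531, -306.55755615234375), (43.643184661865234, 19.49848747253418), 86.74556732177734) [ 460.32037494 -301.23278135  218.73836581]
```

View pics/w4.png

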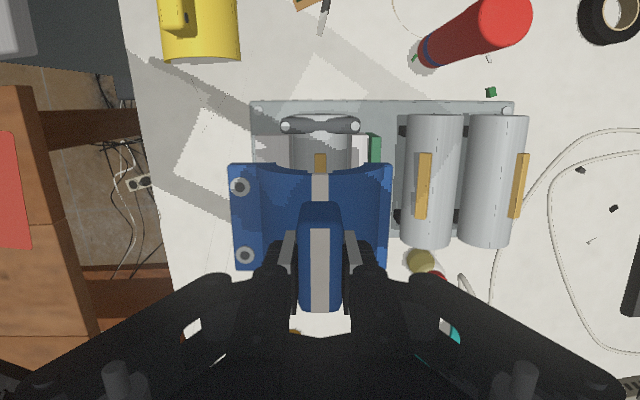

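The wrist view shows hub_b held level with its wide ear (bolts) to the front and its stripe in line with the key end at (320,163). I'll shift it 1.6 mm and lower it.

>>> {"op": "apply_moves", "data": {"deltas": [{"claw":1,"delta_pos":[-0.16,0.03,3.0],"yaw":0},{"claw":1,"delta_pos":[0,0,3.0],"yaw":0},{"claw":1,"delta_pos":[0,0,1.2],"yaw":0},{"claw":1,"delta_pos":[0,0,0.8],"yaw":0},{"claw":1,"delta_pos":[0,0,0.6],"yaw":0},{"claw":1,"delta_pos":[0,0,0.5],"yaw":0},{"claw":1,"delta_pos":[0,0,0.4],"yaw":0},{"claw":1,"delta_pos":[0,0,0],"yaw":0}]}}

```text
clock: 16.45
eef_pos: [460.9, -308.1, 274.8]
tcp_rot: [-3.141, -0.0, 1.515]
contact_force: [-0.2, -0.4, -3.5]
opening: 0.221
grasp_force: 59.0
```

Free so far, with about 9.5 mm left to go.

>>> {"op": "apply_moves", "data": {"deltas": [{"claw":1,"delta_pos":[0,-0.02,0.2],"yaw":0},{"claw":1,"delta_pos":[0,0,0.2],"yaw":0},{"claw":1,"delta_pos":[0,0,0.15],"yaw":0},{"claw":1,"delta_pos":[0,0,0.1],"yaw":0},{"claw":1,"delta_pos":[0,0,0],"yaw":0}]}}

```text
clock: 17.08
eef_pos: [460.7, -308.0, 268.3]
tcp_rot: [-3.141, -0.0, 1.515]
contact_force: [0.2, 0.4, -3.3]
opening: 0.22
grasp_force: 59.1
```

>>> {"op": "apply_moves", "data": {"deltas": [{"claw":1,"delta_pos":[0,0,0.1],"yaw":0},{"claw":1,"delta_pos":[0,0,0.1],"yaw":0},{"claw":1,"delta_pos":[0,0,0.08],"yaw":0},{"claw":1,"delta_pos":[0,0,0],"yaw":0}]}}

```text
clock: 17.58
eef_pos: [460.7, -308.1, 265.5]
tcp_rot: [-3.141, -0.0, 1.515]
contact_force: [0.5, -0.1, -3.6]
opening: 0.222
grasp_force: 59.1
```

>>> {"op": "apply_moves", "data": {"deltas": [{"claw":1,"delta_pos":[0,0,0.05],"yaw":0},{"claw":1,"delta_pos":[0,0,0.05],"yaw":0},{"claw":1,"delta_pos":[0,0,0],"yaw":0}]}}

```text
clock: 17.95
eef_pos: [460.7, -308.1, 265.3]
tcp_rot: [3.142, 0.0, 1.515]
contact_force: [-3.2, 2.1, 7.5]
opening: 0.221
grasp_force: 60.6
```

Contact came at exactly the home height. I'll release and back off.

>>> {"op": "apply_moves", "data": {"deltas": [{"claw":-1,"delta_pos":[0,0,0],"yaw":0},{"claw":-1,"delta_pos":[0,0,0],"yaw":0},{"claw":-1,"delta_pos":[0,0,0],"yaw":0},{"claw":-1,"delta_pos":[0,0,0],"yaw":0},{"claw":-1,"delta_pos":[0,0,-2.0],"yaw":0},{"claw":-1,"delta_pos":[0,0,-4.0],"yaw":0},{"claw":-1,"delta_pos":[0,0,-5.0],"yaw":0},{"claw":-1,"delta_pos":[0,0,0],"yaw":0}]}}

```text
clock: 18.95
eef_pos: [461.8, -308.8, 378.5]
tcp_rot: [3.135, 0.004, 1.515]
contact_force: [0.3, -0.2, -0.0]
opening: 1.004
grasp_force: 0.0
```

Run:
```python
from h import *
f=grab('wrist'); W=cloud(f); im=f['img']; cv2.imwrite('pics/w5.png',im)
H,S,V=cv2.split(cv2.cvtColor(im,cv2.COLOR_BGR2HSV)); z=W[...,2]
blue=(H>100)&(H<120)&(S>130)&(abs(W[...,0]-460)<70)&(abs(W[...,1]+308)<60)
q=W[blue&(z>108)]; print('lug',cv2.minAreaRect(q[:,:2].astype(np.float32)),q.mean(0))
for lo,hi,n in((400,424,'wide'),(495,520,'narrow')):
    q=W[blue&(W[...,0]>lo)&(W[...,0]<hi)&(z<70)]; print(n,len(q),np.median(q,0) if len(q) else '')
```

```text
lug ((460.4156799316406, -305.8250427246094), (130.47756958007812, 37.685970306396484), 6.508776664733887) [ 460.44807794 -301.58534685  121.93318165]
wide 135 [ 414.46906177 -314.07488291   54.15069471]
narrow 406 [ 499.78487024 -300.80264685   54.25623166]
```

View pics/w5.png

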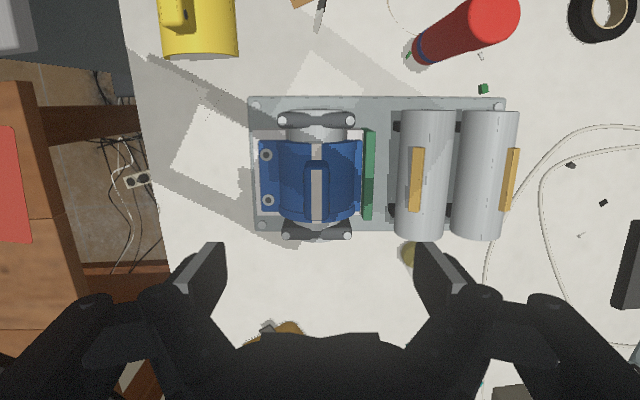

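The wrist view shows hub_b on the shaft at (315,180), midway between the blocks. Both ear tops are at z = 54, so it is level and fully home. The cover stands upright at (200,28), and the can is untouched.

```bash
python3 -c "
from rig import r
print(r.sign_off())"
```

```text
the job is handed in; nothing more can be done
None
```

I set the yellow cover upright on the bench and seated hub_b level and fully home on the test shaft (shaft_b), midway between the blocks. I then let go and handed the job in at about 19 s.

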